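# Gauge a bottle screw cap and sort it

## Robot

A 7-joint arm with a two-finger parallel gripper is mounted at the origin on the work surface. World frame = base frame: x ahead of the robot, y to its left, z up, the work surface at z = 0. Lengths are in m, angles in rad, forces in N, time in s.
With the tool pointing down it reaches from about 0.4 to 0.85 m from the base axis. Payload 10.4 kg.
Tool frame: the origin (TCP) lies between the finger pads; the fingertips stand 17 mm ahead of it and the grasp point (between the pads) lies 2 mm behind it; x points along the fingers, y is the direction in which the jaws open and shut, and the axes are right-handed (so a half turn about x gives the same grasp; the last joint's range is limited). The gripper opens to 87 mm and grips with 3 to 60 N. Pads are 19 mm wide; open, the fingers measure 117 mm over their backs; the gripper's body (75 mm by 190 mm) begins 51 mm behind the grasp point.
Start: joints at [-0.023, 0.332, -0.065, 1.46, 0.022, 1.35, -0.088], TCP at [0.625, 0, 0.24] pointing down, gripper open.
Joint ranges: [-2.6, 2.6], [-0.5, 2.12], [-1.47, 1.34], [0.16, 2.42], [-1.27, 4.41], [0.06, 2.06], [-2.6, 2.6]. Speed limits (rad/s): [2.22, 2.22, 2.79, 2.79, 3.14, 3.14, 3.14].

## Interface

Orientations are given as a unit quaternion [x, y, z, w].
In Python, from bench import r, optics, close_job gives the robot as it stands.
- The arm moves only by the shell command python3 -m inch 'ROWS' [OPENING] [FORCE]. ROWS is JSON, a list of rows, each an object with "translation": the shift along the tool's x, y, z in cm, a list of three; "spin": the turn about the tool's x in degrees. In form: [{"translation": [tx, ty, tz], "spin": spin}, ...]. A call has 1 to 20 rows; each row shifts and turns the pose as measured when the row begins, along the tool's axes as they then stand; what a row does not reach is not made up. A row lasts 1/8 s, in which the tool goes at most 62.5 mm and 10.7 degrees, less where a joint would pass 70% of its speed; a pose out of reach is approached as far as the arm can. A call is refused whole if a number of a shift passes 6.25 or a number of a turn 10.7, either way. A call with a gripper value outside its range is refused whole. OPENING is the closure, from 0 (fully open) to 1 (shut), set as the call begins (- or left out, the last holds). The fingers move at their own pace and stop on an object; FORCE is the grip in N (left out, the last holds). Time passes only in rows, so rows that do not move let the fingers close. It gives the time, the measured TCP pose, the force and the opening at its end, in the units of the state.
- r.read_state(): the state, without advancing time (a new reading comes with each control period).
- optics.camera(name): name is "scene" or "side" or "wrist"; returns the picture (420x560x3 uint8, red, green, blue); there is no depth.
- optics.camera_model(name): a dict with "camera_matrix" (3x3 intrinsics, pixels), "world_from_camera" (4x4, takes a point from camera to world coordinates); the wrist camera has in their place "tool_from_camera" (4x4, takes a point from camera to tool coordinates, whose origin is the TCP and whose axes are the tool frame's). Camera axes: x right, y down, z forward; pixel columns grow to the right and rows downward; lengths in m; the calibration is good to about 2 mm. A picture is of the moment at which its call begins: read the wrist's pose just before it. camera_model takes no time and is no camera call.
- close_job(): hands the job in, once; it reports no verdict.
The state is a dict: "time": time; "joint_positions": joint angles; "joint_vel": joint speeds; "joint_torque": joint torques, N m; "ee_pos": TCP position; "eef_rot": TCP orientation; "ft_force": force on the tool from outside, world axes, zero at the start; "torque": the same for the moment, N m; "width": finger opening in m.
Only numpy, scipy, OpenCV 4.12 (cv2) and the standard library are available. Lean on these libraries where they do the work, as an engineer would, in place of code of your own. Each camera call takes 0.05 s, during which the arm holds its last target.

## Task

Check the orange screw cap on the steel thread gauge: set it on mouth down and, pressing lightly, turn it clockwise until it stops going down, snug but never forced. Then turn it back off and stand it mouth down over the post on the green plate if it went fully home (its rim down on the gauge's brass collar), or over the post on the red plate if it stopped short. Leave everything else on the bench undisturbed.

Things in the scene. Friction and masses are not known exactly. Their poses are not given: they have to be found in the camera images.
- cap_center (a point): Centre of the orange ribbed screw cap (52 mm diameter, 36 mm tall, about 70 to 105 g), on its axis half-way up, 18 mm above its rim; it starts mouth down on the bench. z points up through the closed top, which is solid, 8 mm thick and the best part to grip, from above. A white bar on the top points along x.
- cap_lug (a point): First of three equal lugs inside the cap, 3.5 mm thick, at 0, 120 and 240 degrees about its z, 4 mm above the rim (to this point); the white bar on the cap's top points to it. The lug tips leave a clear bore of 30.5 mm diameter.
- cap_top (a point): Middle of the cap's top face, 36 mm above the rim. Some caps hide a faulty insert under the closed top, not seen from outside: such a cap comes to its stop 4 mm short of home on the gauge (rim 4 mm above the collar) and also stands 4 mm higher on the posts. A sound cap goes fully home.
- gauge: Thread gauge, fixed: grey base 84 x 84 x 14 mm, pillar, brass collar with its top at 40 mm, steel threaded plug to 58 mm, brass spigot to 67 mm. Origin at the base's underside on the plug's axis, z up. Right-hand thread, three starts, lead 25.5 mm per turn (a cap sinks 4.06 mm per rad turned clockwise seen from above; turn it back off at the same lead). Ridges 3.5 mm thick, axial play 1.5 mm.
- gauge_start (a point): Upper end of the first thread ridge, 17 mm from the axis along the gauge's x; the others lie 120 and 240 degrees round; white bars on the base mark them. A cap set on rests with its lugs on the ridges, rim 6.5 to 15 mm above the collar. Best set with the lugs 25 to 35 degrees anticlockwise (from above) of the upper ends: rim then 8 to 9 mm up, 2 rad from home. Other angles: up to 3.7 rad.
- gauge_plug (a point): Centre of the plug's top face, 18 mm above the collar; plug 36.5 mm over the threads, tapered top. At the stop (home or short) a cap can turn about 0.5 to 0.7 rad more, no longer sinking, as the play is taken up; then it binds fast. More than 35 N between the cap and the collar or spigot damages the gauge; 0.1 N m of torque or 5 to 10 N of push is plenty.
- gauge_seat: Brass collar of the gauge, 55 mm diameter, 4 mm thick; origin at the centre of its top face. A fully home cap's rim rests on it.
- gauge_spigot: Brass spigot on top of the gauge's plug, 10 mm diameter, 9 mm tall; origin at the centre of its top face. The faulty insert of a bad cap comes down on it; a sound cap never touches it.
- good_post: Green plate 90 x 90 x 12 mm, fixed, with a smooth stepped aluminium post on its centre: 27 mm diameter to 30 mm above the bench, then 10 mm to 39 mm. Origin at the plate's underside in its middle. Caps that turned fully home stand here, over the post: the cap's centre 30 mm above the bench.
- reject_post: Red plate 90 x 90 x 12 mm, fixed, with the same post as the green one. Origin at the plate's underside in its middle. Caps that stopped short stand here, over the post; the insert rests on the post, so that the cap's centre is 34 mm above the bench.
- bottle1: Bystander: glass bottle with blue cap, 70 mm diameter, 150 mm tall; origin at its foot.
- bottle2: Bystander: glass bottle with blue cap, 56 mm diameter, 120 mm tall; origin at its foot.
- beaker: Bystander: glass beaker, 70 mm diameter, 90 mm tall; origin at its foot.
- wrench: Bystander: steel wrench lying on the bench.
- marker: Bystander: black marker pen lying on the bench, 120 mm long.
- jar: Bystander: white jar, 60 mm diameter, 70 mm tall; origin at its foot.
- tip_box: Bystander: blue box 120 x 85 x 60 mm; origin at its foot.
Things that resemble listed ones, but are neither listed nor needed, are in the scene too. There is more than one size of the reject_post; the one meant has the size given above.

How it is judged:
On the way, in this order (a step that is already met when the one before it is completed fails the run):
1. the cap has been screwed down on the gauge to its stop: rim on the collar, or, for a faulty cap, its insert on the spigot (horizontal distance between cap_center and gauge_seat below 0.003 m and angle between cap_center's own z axis and vertical below 0.08 rad and ((contact force between cap and gauge_seat above 1.5 N and z of cap_center in the frame of gauge_seat below 0.0195 m) or (contact force between cap and gauge_spigot above 1.5 N and z of cap_center in the frame of gauge_seat below 0.0235 m))), for 0.1 s.
2. the cap has been taken off, clear of the gauge ((horizontal distance between cap_center and gauge_seat above 0.06 m or z of cap_center in the frame of gauge_seat above 0.055 m)), for 0.05 s.
At the end, for the whole second after the job is handed in: The cap stands released, upright (within 0.08 rad) and still over a post, centred within 6 mm: a sound cap on the green plate's post (centre 27 to 32 mm above the plate's underside), a cap with the faulty insert on the red plate's post (32 to 37 mm) (angle between cap_center's own z axis and vertical below 0.08 rad and linear speed of cap below 0.02 m/s and contact force between cap and the fingers below 0.05 N and ((horizontal distance between cap_center and good_post below 0.006 m and z of cap_center in the frame of good_post between 0.027 and 0.032 m) or (horizontal distance between cap_center and reject_post below 0.006 m and z of cap_center in the frame of reject_post between 0.032 and 0.037 m))); the robot touches nothing.
It fails at once if the gauge forced: more than 35 N between the cap and the collar or the spigot (contact force between cap and gauge_seat above 35 N or contact force between cap and gauge_spigot above 35 N).
It fails at once if a bystander moved by more than 25 mm (distance of any of bottle1, bottle2, beaker, wrench, marker, jar, tip_box from where it was at the start of the episode above 0.025 m).
It also fails if it takes over 72 s, if anything falls off the work surface, if the arm or the gripper's body presses on something with over 40 N, if the wrist force passes 120 N, or if a joint passes its speed limit or range.

## Working session

There is one attempt and no reset: what is moved stays moved. The work goes in short steps, Python scripts to look and compute and a shell command to move; the robot and the scene stay as the last step left them, time stands still between calls to the robot, and variables do not carry over. Pictures are saved under pics/ and viewed, and the job is handed in when it is done.

```bash
ls; mkdir -p pics; python3 - <<'E'
from bench import r, optics
import cv2
for n in ["scene","side","wrist"]:
    s=r.read_state()
    im=optics.camera(n); cv2.imwrite(f"pics/{n}0.png",im[:,:,::-1])
    m=optics.camera_model(n); print(n,{k:v for k,v in m.items()})
print(s)
E
```

```text
pics
scene {'camera_matrix': array([[438.3329031 ,   0.        , 277.84682862],
       [  0.        , 438.3329031 , 213.83292014],
       [  0.        ,   0.        ,   1.        ]]), 'world_from_camera': array([[-0.71664154,  0.42383045, -0.55388867,  1.13750865],
       [ 0.69736029,  0.42331397, -0.57835449,  0.55328874],
       [-0.01065544, -0.80073281, -0.5989269 ,  0.67236385],
       [ 0.        ,  0.        ,  0.        ,  1.        ]])}
side {'camera_matrix': array([[502.58011835,   0.        , 274.98382793],
       [  0.        , 502.58011835, 211.94887149],
       [  0.        ,   0.        ,   1.        ]]), 'world_from_camera': array([[-0.79168344, -0.37342938,  0.48351611, -0.00408267],
       [-0.61079577,  0.46712209, -0.63931642,  0.73466634],
       [ 0.01287848, -0.80146582, -0.59790191,  0.79125909],
       [ 0.        ,  0.        ,  0.        ,  1.        ]])}
wrist {'camera_matrix': array([[358.88748195,   0.        , 278.93249308],
       [  0.        , 358.88748195, 208.99771744],
       [  0.        ,   0.        ,   1.        ]]), 'tool_from_camera': array
[... 337 characters left out ...]
{'time': 0.1, 'joint_positions': array([-0.02260394,  0.3328228 , -0.06469305,  1.4608199 ,  0.02159511,
        1.34987723, -0.08846081]), 'joint_vel': array([ 0.00092535, -0.0014032 , -0.00129973, -0.00173135, -0.00049682,
       -0.00044782,  0.00066847]), 'joint_torque': array([ 3.16136166e-04, -6.24538064e+01,  2.38312193e-02, -3.90717781e+01,
       -6.15657773e-02,  3.65302863e-02,  4.60620026e-05]), 'ee_pos': array([ 6.24697968e-01, -1.06279443e-06,  2.38842503e-01]), 'eef_rot': array([ 0.49966601,  0.50030855, -0.50030684,  0.49971822]), 'ft_force': array([ 0.20978594,  0.08454742, -0.45254847]), 'torque': array([ 0.02265618, -0.01644701, -0.006006  ]), 'width': 0.08687012763581284}
```

View pics/scene0.png

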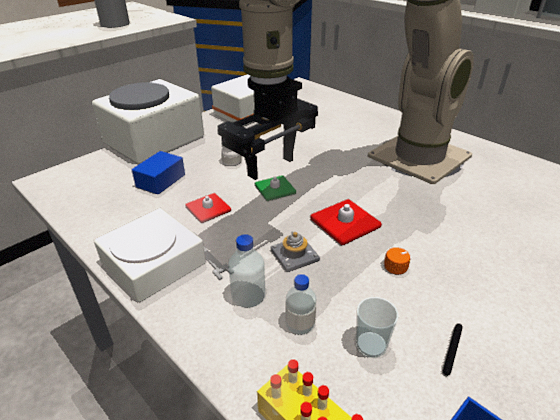

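View pics/side0.png

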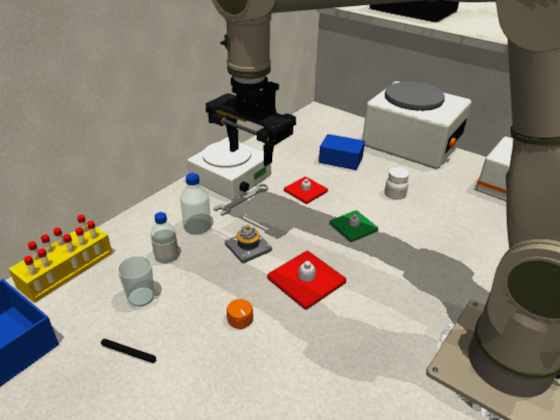

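View pics/wrist0.png

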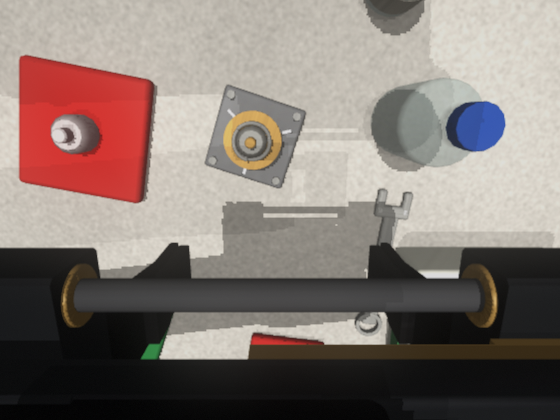

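The scene view shows the orange cap at about (398,261), the gauge at (294,245), red plates at (346,220) and (208,207), and a green plate at (275,187). In the wrist view the gauge is at (255,138), with its white bars visible. Next I'll measure positions.

```bash
cat > h.py <<'E'
import numpy as np, cv2
from scipy.spatial.transform import Rotation as R
from bench import r, optics
def T_of(s):
    T=np.eye(4);T[:3,:3]=R.from_quat(s['eef_rot']).as_matrix();T[:3,3]=s['ee_pos'];return T
def snap(n,save=None):
    s=r.read_state(); im=optics.camera(n)[:,:,::-1].copy()
    if save: cv2.imwrite(f'pics/{save}.png',im)
    m=optics.camera_model(n)
    W=m['world_from_camera'] if n!='wrist' else T_of(s)@m['tool_from_camera']
    return im,m['camera_matrix'],W
def cast(uv,K,W,z):
    uv=np.atleast_2d(np.array(uv,float))
    d=np.c_[(uv-K[:2,2])/[K[0,0],K[1,1]],np.ones(len(uv))]@W[:3,:3].T
    t=(z-W[2,3])/d[:,2]
    return W[:3,3]+d*t[:,None]
def proj(p,K,W):
    p=np.atleast_2d(p); c=(p-W[:3,3])@W[:3,:3]
    return (c/c[:,2:])@K.T[:, :2]
def hsv(im,lo,hi,amin=40):
    h=cv2.cvtColor(im,cv2.COLOR_BGR2HSV); m=cv2.inRange(h,np.array(lo),np.array(hi))
    cs,_=cv2.findContours(m,cv2.RETR_EXTERNAL,cv2.CHAIN_APPROX_NONE)
    return m,sorted([c for c in cs if cv2.contourArea(c)>amin],key=cv2.contourArea,reverse=True)
E
python3 - <<'E'
from h import *
np.set_printoptions(precision=4,suppress=True)
for n in ['scene','side','wrist']:
    im,K,W=snap(n)
    for nm,lo,hi,z in [('red',(0,180,70),(4,255,255),.012),('green',(50,120,30),(85,255,255),.012),('orange',(5,200,80),(14,255,255),.036)]:
        m,cs=hsv(im,lo,hi,60)
        for c in cs[:4]:
            b=cv2.boundingRect(c)
            ap=cv2.boxPoints(cv2.minAreaRect(c))
            e=cv2.approxPolyDP(cv2.convexHull(c),0.04*cv2.arcLength(c,True),True)[:,0]
            P=cast(e,K,W,z)
            print(n,nm,b,len(e),P[:,:2].round(4).tolist(), 'edges',np.linalg.norm(P-np.roll(P,1,0),axis=1).round(4), 'mid',P.mean(0))
E
python3 -c "
import cv2
for n,(x,y,w,h) in {'scene0':(260,210,160,80),'wrist0':(190,70,130,130),'side0':(200,210,120,120)}.items():
    i=cv2.imread(f'pics/{n}.png')[y:y+h,x:x+w]; cv2.imwrite(f'pics/{n}c.png',cv2.resize(i,None,fx=4,fy=4,interpolation=cv2.INTER_CUBIC))
"
```

```text
scene red (311, 200, 70, 45) 4 [[0.3736, 0.1162], [0.5049, 0.1013], [0.4716, -0.0222], [0.353, 0.0041]] edges [0.114  0.1322 0.1279 0.1215] mid [0.4258 0.0498 0.012 ]
scene red (209, 194, 22, 23) 4 [[0.5841, -0.2675], [0.6017, -0.1824], [0.6551, -0.2], [0.5984, -0.2751]] edges [0.0162 0.0869 0.0562 0.0941] mid [ 0.6098 -0.2313  0.012 ]
scene red (303, 372, 10, 14) 5 [[0.8019, 0.2763], [0.8023, 0.2812], [0.8158, 0.2913], [0.8241, 0.2832], [0.8105, 0.2705]] edges [0.0104 0.0049 0.0169 0.0116 0.0186] mid [0.8109 0.2805 0.012 ]
scene red (301, 403, 11, 14) 4 [[0.8428, 0.3115], [0.8551, 0.3249], [0.8641, 0.3205], [0.8543, 0.3049]] edges [0.0133 0.0182 0.01   0.0185] mid [0.854  0.3154 0.012 ]
scene green (255, 176, 41, 21) 4 [[0.4257, -0.1221], [0.4957, -0.1654], [0.4719, -0.2319], [0.3912, -0.2027]] edges [0.0877 0.0823 0.0706 0.0858] mid [ 0.4461 -0.1805  0.012 ]
scene orange (385, 248, 25, 26) 6 [[0.447, 0.2219], [0.4558, 0.245], [0.4971, 0.2641], [0.5253, 0.2443], [0.5178, 0.2268], [0.4783, 0.2046]] edges [0.0358 0.0247 0.0455 0.0345 0.019  0.0453] mid [0.4869 0.2345 0.036 ]
side red 
[... 481 characters left out ...]
4395 -0.1803  0.012 ]
side orange (227, 300, 25, 28) 6 [[0.473, 0.2035], [0.4514, 0.2072], [0.428, 0.2352], [0.4409, 0.2677], [0.4838, 0.243], [0.4903, 0.2207]] edges [0.0244 0.0219 0.0365 0.0349 0.0494 0.0233] mid [0.4612 0.2295 0.036 ]
wrist red (20, 57, 128, 143) 4 [[0.3773, 0.1233], [0.4935, 0.1016], [0.4711, -0.0172], [0.354, 0.0054]] edges [0.1202 0.1182 0.1208 0.1193] mid [0.424  0.0533 0.012 ]
wrist red (251, 336, 65, 9) 2 [[0.5922, -0.1915], [0.6687, -0.1942]] edges [0.0765 0.0765] mid [ 0.6304 -0.1928  0.012 ]
wrist green (140, 338, 24, 22) 4 [[0.4876, -0.1874], [0.4766, -0.2166], [0.4574, -0.2152], [0.469, -0.1956]] edges [0.0204 0.0312 0.0193 0.0227] mid [ 0.4726 -0.2037  0.012 ]
```

View pics/scene0c.png

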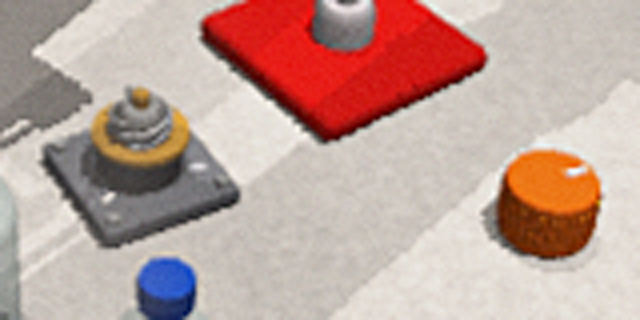

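View pics/wrist0c.png

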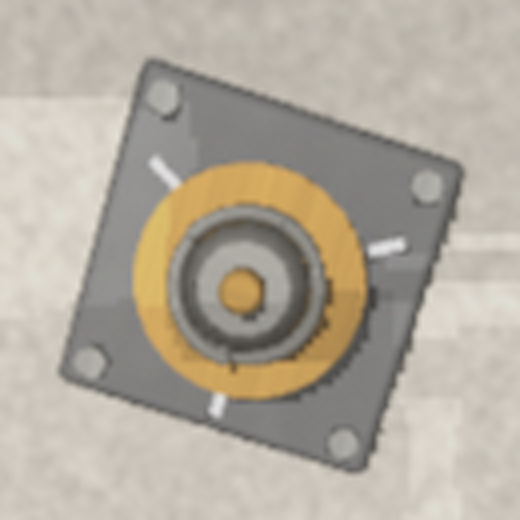

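View pics/side0c.png

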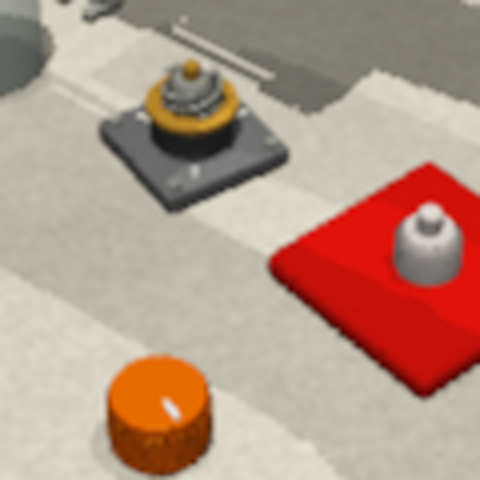

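The large red plate measures 120 mm, so it is the decoy. The 90 mm one is at about (0.627,-0.234). The gauge's bars are clear in the wrist crop at (165,171), (387,247) and (218,405). Now the gauge axis and phase, plus the cap by triangulation.

```bash
python3 - <<'E'
from h import *
np.set_printoptions(precision=4,suppress=True)
s=r.read_state(); print(T_of(s))
im,K,W=snap('wrist')
im=cv2.imread('pics/wrist0.png')
sub=np.zeros_like(im); sub[70:200,190:320]=im[70:200,190:320]
m,cs=hsv(sub,(12,100,90),(28,255,255),100)
e=cv2.fitEllipse(cv2.convexHull(cs[0])); print(e,'collar',cast(e[0],K,W,.04))
c=cast(e[0],K,W,.04)[0]
b=cast(np.array([[165,171],[387,247],[218,405]])/4+[190,70]-.375,K,W,.014)
# base corners
cor=cast(np.array([[148,60],[462,165],[362,472],[62,378]])/4+[190,70],K,W,.014)
print('base',cor.mean(0),np.linalg.norm(cor-np.roll(cor,1,0),axis=1))
for q in (c[:2],cor.mean(0)[:2]):
  d=b[:,:2]-q; print(np.degrees(np.arctan2(d[:,1],d[:,0])),np.hypot(*d.T))
# plug/spigot
m2=cast((np.array([242,291])/4+[190,70]),K,W,.067);print('spigot',m2)
# cap: ellipse of orange top in two views
for n in ['scene','side']:
    i2=cv2.imread(f'pics/{n}0.png');_,K2,W2=snap(n)
    h=cv2.cvtColor(i2,cv2.COLOR_BGR2HSV)
    m,cs=hsv(i2,(3,180,60),(16,255,255),60)
    x,y,w,hh=cv2.boundingRect(cs[0]); print(n,x,y,w,hh,cv2.contourArea(cs[0]))
    # whole silhouette centre ~ cap_center projection
    u=[x+w/2-.5,y+hh/2-.5]; print('cap',cast(u,K2,W2,.018))
E
```

```text
[[-0.0003  1.     -0.0001  0.6249]
 [-0.0001 -0.0001 -1.     -0.    ]
 [-1.     -0.0003  0.0001  0.2393]
 [ 0.      0.      0.      1.    ]]
((252.16293334960938, 139.80093383789062), (57.47102355957031, 58.980072021484375), 153.08387756347656) collar [[0.6004 0.047  0.04  ]]
base [0.601  0.0464 0.014 ] [0.0818 0.081  0.0817 0.0814]
[ 132.1777   11.0544 -107.8416] [0.0336 0.0334 0.0354]
[ 132.332    12.2464 -109.1262] [0.0345 0.0329 0.0351]
spigot [[0.6009 0.0465 0.067 ]]
scene 385 248 25 26 476.5
cap [[0.4674 0.2259 0.018 ]]
side 227 299 26 30 569.0
cap [[0.4675 0.2246 0.018 ]]
```

```bash
python3 -m inch '[{"translation":[0,-4,-4],"spin":0},{"translation":[0,-4,-4],"spin":0},{"translation":[0,-4,-4],"spin":0},{"translation":[0,-3.7,-4],"spin":0},{"translation":[0,0,0],"spin":0}]'
python3 - <<'E'
from h import *
np.set_printoptions(precision=4,suppress=True)
im,K,W=snap('wrist','wrist1')
print(W[:3,3], r.read_state()['joint_positions'])
m,cs=hsv(im,(3,180,60),(16,255,255),60)
x,y,w,h=cv2.boundingRect(cs[0]);print(x,y,w,h)
cv2.imwrite('pics/wrist1c.png',cv2.resize(im[y-20:y+h+20,x-20:x+w+20],None,fx=4,fy=4,interpolation=cv2.INTER_CUBIC))
for n in ['scene','side']:
    i,K,W=snap(n)
    m,cs=hsv(i,(105,150,60),(125,255,255),30)
    for c in cs[:6]:
        b=cv2.boundingRect(c); u=[b[0]+b[2]/2,b[1]+b[3]/2]
        print(n,b,cast(u,K,W,.14)[0],cast(u,K,W,.11)[0])
E
```

```text
time: 1.08
ee_pos: [0.4634, 0.1645, 0.239]
eef_rot: [0.5, 0.499, -0.5, 0.5]
ft_force: [0.7, -0.5, 0.2]
width: 0.0866
[0.4638 0.2377 0.3835] [-0.2235  0.0509 -0.213   1.794   0.0127  1.2969 -0.4431]Traceback (most recent call last):
  File "<stdin>", line 6, in <module>
IndexError: list index out of range
```

View pics/wrist1.png

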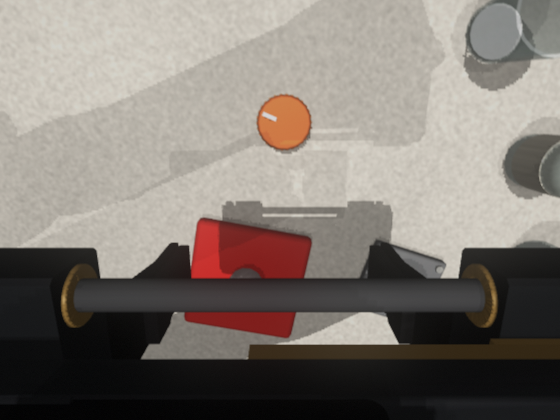

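The cap is at about (284,122), with its white bar pointing left and slightly up. It looks lower in saturation from above.

```bash

python3 - <<'E'
from h import *
np.set_printoptions(precision=4,suppress=True)
im,K,W=snap('wrist')
m,cs=hsv(im,(5,120,60),(18,255,255),200)
e=cv2.fitEllipse(cv2.convexHull(cs[0])); P=cast(e[0],K,W,.036)[0]; print(e,P)
x,y,w,h=cv2.boundingRect(cs[0]);print(x,y,w,h, 'diam', cast([[x,122],[x+w,122]],K,W,.036))
g=np.zeros_like(im); cv2.drawContours(g,[cv2.convexHull(cs[0])],-1,(255,255,255),-1); g=cv2.erode(g,np.ones((5,5)))
hs=cv2.cvtColor(im,cv2.COLOR_BGR2HSV); wm=((hs[:,:,1]<100)&(g[:,:,0]>0)).astype(np.uint8)
mm=cv2.moments(wm,True); u=[mm['m10']/mm['m00'],mm['m01']/mm['m00']]; B=cast(u,K,W,.036)[0]; d=B-P
print('bar',u,mm['m00'],B,np.degrees(np.arctan2(d[1],d[0])),np.hypot(d[0],d[1]))
for n in ['scene','side']:
    i,K,W=snap(n)
    m,cs=hsv(i,(105,150,60),(125,255,255),30)
    for c in cs[:6]:
        b=cv2.boundingRect(c); u=[b[0]+b[2]/2,b[1]+b[3]/2]
        print(n,b,cast(u,K,W,.14)[0],cast(u,K,W,.11)[0])
E
```

```text
((281.9354553222656, 119.33168029785156), (53.62409210205078, 55.279720306396484), 9.378519058227539) [0.4689 0.2281 0.036 ]
255 92 54 56 diam [[0.4436 0.2257 0.036 ]
 [0.4944 0.2255 0.036 ]]
bar [266.94805194805195, 113.62337662337663] 77.0 [0.4549 0.2333 0.036 ] 159.54459316231566 0.014960995707217213
scene (174, 6, 138, 76) [-0.0853 -0.9223  0.14  ] [-0.1542 -1.0054  0.11  ]
scene (132, 151, 50, 43) [ 0.7322 -0.2757  0.14  ] [ 0.7093 -0.3225  0.11  ]
scene (452, 397, 49, 23) [0.7544 0.5121 0.14  ] [0.7328 0.5097 0.11  ]
scene (237, 235, 16, 16) [0.7518 0.0609 0.14  ] [0.73   0.0332 0.11  ]
scene (295, 275, 14, 15) [0.7505 0.2055 0.14  ] [0.7287 0.1859 0.11  ]
scene (200, 72, 11, 9) [ 0.2637 -0.7167  0.14  ] [ 0.2145 -0.7882  0.11  ]
side (0, 279, 58, 107) [0.6349 0.548  0.14  ] [0.6643 0.5394 0.11  ]
side (319, 135, 46, 35) [ 0.5442 -0.2733  0.14  ] [ 0.5695 -0.3198  0.11  ]
side (186, 173, 13, 12) [0.7548 0.057  0.14  ] [0.7897 0.0258 0.11  ]
side (155, 212, 11, 12) [0.6993 0.2071 0.14  ] [0.7317 0.1828 0.11  ]
```

```bash
python3 -m inch '[{"translation":[0,0,0],"spin":-10},{"translation":[0,0,0],"spin":-10},{"translation":[0,0,0],"spin":-10},{"translation":[0,0,0],"spin":-10},{"translation":[0,0,0],"spin":-10},{"translation":[0,0,0],"spin":-10},{"translation":[0,0,0],"spin":-10},{"translation":[0,0,0],"spin":-10},{"translation":[0,0,0],"spin":0}]'
cat >> h.py <<'E'
np.set_printoptions(precision=4,suppress=True)
def pose():
    s=r.read_state();T=T_of(s)
    print('t',round(s['time'],2),'tcp',T[:3,3],'yaw',round(np.degrees(np.arctan2(T[1,1],T[0,1])),2),'tilt',np.degrees(np.arccos(-T[2,0])).round(2),'j',s['joint_positions'].round(2),'F',s['ft_force'].round(2),'M',s['torque'].round(3),'w',round(s['width'],4));return T
def to_tool(T,p):  # cm in tool axes from TCP to p
    print('tool shift cm',((np.asarray(p)-T[:3,3])@T[:3,:3]*100).round(2))
def capmeas(z,save=None):
    im,K,W=snap('wrist',save)
    m,cs=hsv(im,(5,120,60),(18,255,255),200)
    c=cs[0]; e=cv2.fitEllipse(cv2.convexHull(c)); P=cast(e[0],K,W,z)[0]
    g=np.zeros_like(im); cv2.drawContours(g,[cv2.convexHull(c)],-1,(255,255,255),-1); g=cv2.erode(g,np.ones((5,5)))
    hs=cv2.cvtColor(im,cv2.COLOR_BGR2HSV); wm=((hs[:,:,1]<100)&(g[:,:,0]>0)).astype(np.uint8)
    mm=cv2.moments(wm,True); u=[mm['m10']/mm['m00'],mm['m01']/mm['m00']]; B=cast(u,K,W,z)[0]; d=B-P
    print('ell',e,'cap',P,'bar deg',np.degrees(np.arctan2(d[1],d[0])),'n',mm['m00']);return P
E
python3 - <<'E'
from h import *
T=pose(); P=capmeas(.036,'wrist2'); T=pose(); P[2]=.24; to_tool(T,P)
E
```

```text
time: 2.4
ee_pos: [0.4737, 0.1489, 0.2364]
eef_rot: [0.056, 0.706, -0.058, 0.704]
ft_force: [1.0, -0.1, 0.8]
width: 0.0867
t 2.4 tcp [0.4737 0.1489 0.2364] yaw 80.78 tilt 0.22 j [-0.17  0.07 -0.24  1.78  0.02  1.3   1.  ] F [ 1.01 -0.14  0.78] M [ 0.055 -0.062 -0.033] w 0.0867
ell ((355.15191650390625, 166.73023986816406), (53.1380729675293, 55.20458984375), 105.98786163330078) cap [0.4659 0.2255 0.036 ] bar deg 143.88931562315838 n 73.0
t 2.45 tcp [0.4737 0.1489 0.2363] yaw 80.63 tilt 0.22 j [-0.17  0.07 -0.24  1.78  0.02  1.3   1.  ] F [ 0.17 -0.12  0.21] M [ 0.056 -0.055  0.023] w 0.087
tool shift cm [-0.39  7.43 -2.02]
```

View pics/wrist2.png

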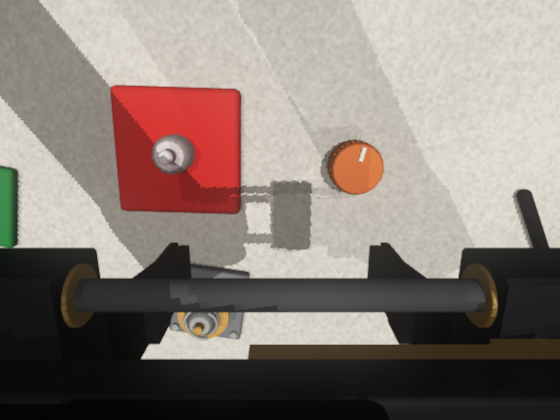

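```bash
python3 -m inch '[{"translation":[2.5,3.7,2.5],"spin":0},{"translation":[2.5,3.7,2.5],"spin":0},{"translation":[0,0,0],"spin":0},{"translation":[0,0,0],"spin":0},{"translation":[0,0,0],"spin":0}]'
cat >> h.py <<'E'
def capmeas2(z,save=None):
    im,K,W=snap('wrist',save)
    m,cs=hsv(im,(5,120,60),(18,255,255),200)
    c=cv2.convexHull(cs[0]); e=cv2.fitEllipse(c); P=cast(e[0],K,W,z)[0]
    g=np.zeros(im.shape[:2],np.uint8); cv2.drawContours(g,[c],-1,255,-1); g=cv2.erode(g,np.ones((5,5)))
    hs=cv2.cvtColor(im,cv2.COLOR_BGR2HSV); wm=((hs[:,:,1]<110)&(g>0)).astype(np.uint8)
    n,lab,st,ce=cv2.connectedComponentsWithStats(wm); k=1+np.argmax(st[1:,4])
    ys,xs=np.nonzero(lab==k); Q=cast(np.c_[xs,ys],K,W,z)[:,:2]; q=Q.mean(0)
    ax=np.linalg.svd(Q-q)[2][0]; d=q-P[:2]; ax*=np.sign(ax@d)
    print('px',e[0],'size',e[1],'cap',P,'bar: centre dir',np.degrees(np.arctan2(d[1],d[0])),'axis',np.degrees(np.arctan2(ax[1],ax[0])),'r',np.hypot(*d),'n',len(xs),'cam',W[:3,3])
    return P,im
E
python3 - <<'E'
from h import *
T=pose(); P,im=capmeas2(.036,'wrist3'); P[2]=.24; to_tool(T,P)
cv2.imwrite('pics/wrist3c.png',cv2.resize(im[70:170,210:340],None,fx=4,fy=4,interpolation=cv2.INTER_CUBIC))
E
```

```text
time: 3.08
ee_pos: [0.5389, 0.2117, 0.1851]
eef_rot: [0.065, 0.704, -0.067, 0.704]
ft_force: [1.0, -0.3, -0.1]
width: 0.0872
t 3.08 tcp [0.5389 0.2117 0.1851] yaw 79.26 tilt 0.2 j [-0.24  0.28 -0.26  1.65  0.08  1.22  0.87] F [ 1.   -0.32 -0.05] M [ 0.07  -0.075 -0.078] w 0.0872
px (281.2358093261719, 109.4503402709961) size (64.3476333618164, 66.76910400390625) cap [0.4679 0.2279 0.036 ] bar: centre dir 156.88464540460072 axis 157.43459850010177 r 0.014326517935049172 n 118 cam [0.4689 0.2267 0.3297]
tool shift cm [-5.48  0.25 -7.28]
```

View pics/wrist3c.png

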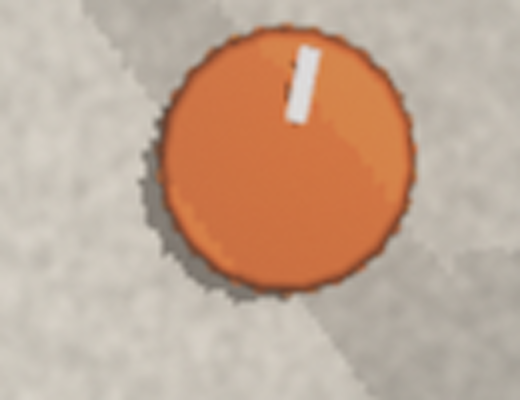

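The cap top measures (0.468,0.228), with its bar at 157° and a diameter of about 52 mm, so it matches. Now I'll go over it and descend.

```bash
python3 -m inch '[{"translation":[2,0.2,-3.7],"spin":0},{"translation":[2,0,-3.6],"spin":0},{"translation":[1,0,0],"spin":0},{"translation":[0,0,0],"spin":0},{"translation":[0,0,0],"spin":0}]'
python3 - <<'E'
from h import *
T=pose(); P,im=capmeas2(.036,'wrist4'); to_tool(T,[.4679,.2279,.030])
E
```

```text
time: 3.75
ee_pos: [0.4686, 0.2252, 0.1384]
eef_rot: [0.068, 0.701, -0.069, 0.706]
ft_force: [0.8, -0.2, -0.3]
width: 0.0875
t 3.75 tcp [0.4686 0.2252 0.1384] yaw 78.86 tilt 0.44 j [-0.27  0.2  -0.29  1.85  0.07  1.09  0.78] F [ 0.75 -0.23 -0.33] M [ 0.12  -0.031 -0.008] w 0.0875
px (280.4283752441406, 207.17572021484375) size (70.52023315429688, 73.93531799316406) cap [0.4645 0.2286 0.036 ] bar: centre dir 153.1155885514574 axis 156.74669355787302 r 0.011157528606102456 n 126 cam [0.3975 0.2405 0.2824]
tool shift cm [10.84  0.25 -0.2 ]
```

View pics/wrist4.png

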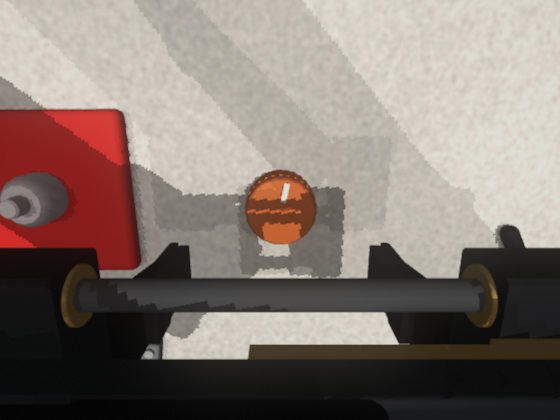

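```bash
python3 -m inch '[{"translation":[3,0.25,-0.2],"spin":0},{"translation":[3,0,0],"spin":0},{"translation":[2.5,0,0],"spin":0},{"translation":[1.6,0,0],"spin":0},{"translation":[0,0,0],"spin":0},{"translation":[0,0,0],"spin":0}]'
python3 - <<'E'
from h import *
T=pose(); to_tool(T,[.4677,.2277,.030])
E
```

```text
time: 4.55
ee_pos: [0.4738, 0.2283, 0.0385]
eef_rot: [0.071, 0.699, -0.069, 0.709]
ft_force: [-0.4, 0.3, -0.0]
width: 0.0871
t 4.55 tcp [0.4738 0.2283 0.0385] yaw 78.59 tilt 0.83 j [-0.29  0.34 -0.28  1.93  0.13  0.88  0.73] F [-0.4   0.34 -0.  ] M [0.106 0.008 0.021] w 0.0871
tool shift cm [ 0.84 -0.18 -0.6 ]
```

```bash
python3 -m inch '[{"translation":[0.4,-0.1,-0.6],"spin":0},{"translation":[0.4,-0.1,0],"spin":0},{"translation":[0,0,0],"spin":0},{"translation":[0,0,0],"spin":0}]'
python3 - <<'E'
from h import *
T=pose(); to_tool(T,[.4677,.2277,.030])
E
```

```text
time: 5.05
ee_pos: [0.4683, 0.228, 0.0318]
eef_rot: [0.072, 0.698, -0.069, 0.71]
ft_force: [0.5, -0.2, 0.3]
width: 0.087
t 5.05 tcp [0.4683 0.228  0.0318] yaw 78.6 tilt 1.0 j [-0.3   0.33 -0.28  1.95  0.13  0.86  0.73] F [ 0.53 -0.17  0.27] M [ 0.096 -0.018 -0.01 ] w 0.087
tool shift cm [ 0.18 -0.04 -0.05]
```

Within half a millimetre. Closing to grip at moderate force.

```bash
python3 -m inch '[{"translation":[0.15,0,0],"spin":0},{"translation":[0,0,0],"spin":0},{"translation":[0,0,0],"spin":0},{"translation":[0,0,0],"spin":0},{"translation":[0,0,0],"spin":0},{"translation":[0,0,0],"spin":0}]' 1 25
python3 - <<'E'
from h import *
T=pose()
E
```

```text
time: 5.8
ee_pos: [0.4685, 0.228, 0.0303]
eef_rot: [0.072, 0.698, -0.069, 0.71]
ft_force: [-0.3, -0.2, 0.4]
width: 0.0511
t 5.8 tcp [0.4685 0.228  0.0303] yaw 78.59 tilt 1.01 j [-0.3   0.34 -0.28  1.95  0.13  0.86  0.73] F [-0.3  -0.18  0.42] M [ 0.047 -0.019 -0.037] w 0.0511
```

```bash
python3 -m inch '[{"translation":[-2,0,0],"spin":0},{"translation":[-3,0,0],"spin":0},{"translation":[-3,0,0],"spin":0},{"translation":[-2,0,0],"spin":0},{"translation":[0,0,0],"spin":0},{"translation":[0,0,0],"spin":0}]'
python3 - <<'E'
from h import *
T=pose(); P,im=capmeas2(T[2,3]+.006,'wrist5'); to_tool(T,[.6005,.0467,.13])
E
```

```text
time: 6.55
ee_pos: [0.4655, 0.2272, 0.1313]
eef_rot: [0.071, 0.699, -0.069, 0.709]
ft_force: [0.8, 0.5, -1.6]
width: 0.0507
t 6.55 tcp [0.4655 0.2272 0.1313] yaw 78.6 tilt 0.84 j [-0.28  0.2  -0.3   1.87  0.07  1.07  0.77] F [ 0.83  0.47 -1.61] M [ 0.06   0.013 -0.002] w 0.0507
px (278.7956237792969, 271.9516296386719) size (115.28902435302734, 130.91635131835938) cap [0.4594 0.2297 0.1373] bar: centre dir 149.06435029470143 axis 157.28896479436756 r 0.009023846864750567 n 324 cam [0.3934 0.2423 0.2748]
tool shift cm [  0.3  -15.02  16.8 ]
```

View pics/wrist5.png

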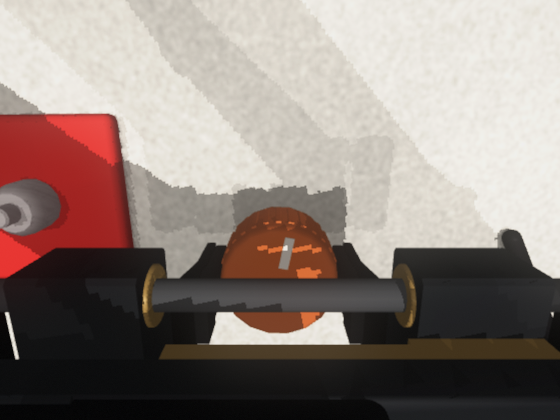

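```bash
python3 -m inch '[{"translation":[-0.5,-2.5,3.5],"spin":0},{"translation":[-0.5,-2.5,4],"spin":0},{"translation":[-0.5,-2.5,4],"spin":0},{"translation":[-0.5,-2.5,4],"spin":-2},{"translation":[0,-2.5,4],"spin":-2},{"translation":[0,-2.5,3.5],"spin":0},{"translation":[0,0,0],"spin":0},{"translation":[0,0,0],"spin":0},{"translation":[0,0,0],"spin":0}]'
cat >> h.py <<'E'
def gaugemeas(save=None):
    im,K,W=snap('wrist',save)
    sub=im.copy(); sub[190:]=0
    m,cs=hsv(sub,(12,90,70),(30,255,255),100)
    e=cv2.fitEllipse(cv2.convexHull(cs[0])); c=cast(e[0],K,W,.04)[0]
    print('px',e,'collar',c,'cam',W[:3,3])
    x,y=map(int,e[0]); x0,y0=max(0,x-75),max(0,y-75)
    cv2.imwrite(f'pics/{save}c.png',cv2.resize(im[y0:y+75,x0:x+75],None,fx=4,fy=4,interpolation=cv2.INTER_CUBIC))
    # white bars
    hs=cv2.cvtColor(im,cv2.COLOR_BGR2HSV); d=cv2.medianBlur(hs[:,:,2],21)
    wm=((hs[:,:,2].astype(int)>d.astype(int)+35)&(hs[:,:,1]<50)).astype(np.uint8)
    n,lab,st,ce=cv2.connectedComponentsWithStats(wm)
    for k in range(1,n):
        if st[k,4]<10: continue
        q=cast(ce[k],K,W,.014)[0]; dd=q-c; rr=np.hypot(dd[0],dd[1])
        if .029<rr<.042: print('bar',ce[k],st[k,4],np.degrees(np.arctan2(dd[1],dd[0])),rr)
    return c
E
python3 - <<'E'
from h import *
T=pose(); c=gaugemeas('wrist6'); to_tool(T,[c[0],c[1],.13])
E
```

```text
time: 7.72
ee_pos: [0.6659, 0.0338, 0.1422]
eef_rot: [0.043, 0.706, -0.043, 0.706]
ft_force: [0.3, 0.1, -1.2]
width: 0.0511
t 7.72 tcp [0.6659 0.0338 0.1422] yaw 83.03 tilt 0.06 j [-0.01  0.49 -0.15  1.45  0.07  1.21  1.28] F [ 0.3   0.09 -1.22] M [ 0.132 -0.106  0.018] w 0.0511
px ((283.79400634765625, 116.13143157958984), (82.2251205444336, 84.69078826904297), 3.102531909942627) collar [0.5989 0.0465 0.04  ] cam [0.5951 0.0438 0.2867]
bar [315.4737  79.0263] 38 130.9336369862082 0.03421188159300974
bar [236.8837 107.093 ] 43 -107.01880832672968 0.03451561229910629
bar [298.3158 161.4474] 38 11.855465500643893 0.0356229362410085
tool shift cm [ 1.22  0.45 -6.81]
```

View pics/wrist6c.png

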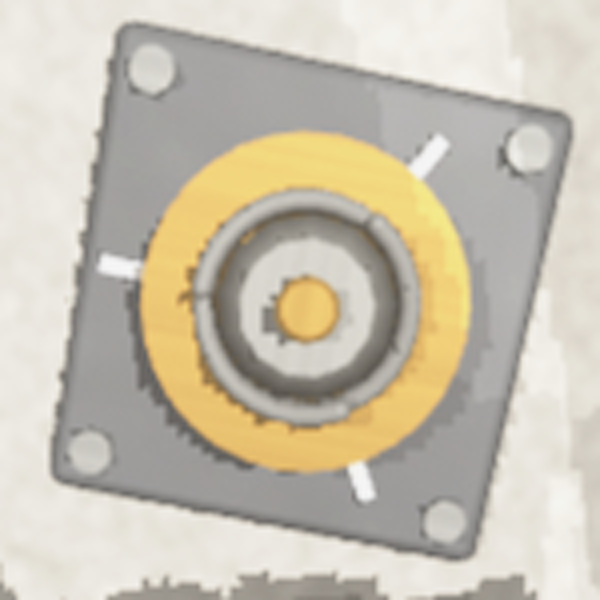

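View pics/wrist6.png

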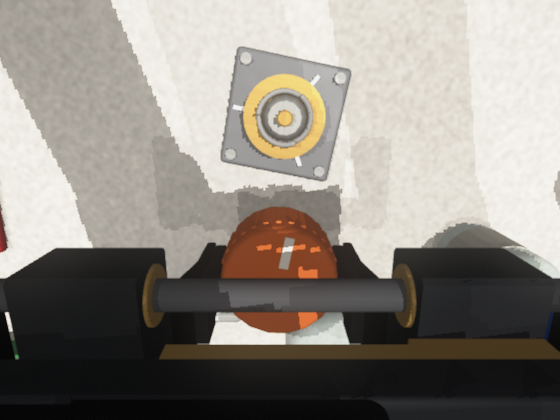

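```bash
python3 -m inch '[{"translation":[0,0.4,-3.4],"spin":0},{"translation":[1,0,-3.3],"spin":0},{"translation":[2,0,0],"spin":0},{"translation":[0,0,0],"spin":0},{"translation":[0,0,0],"spin":0}]'
python3 - <<'E'
from h import *
T=pose(); to_tool(T,[.5995,.0466,.0785])
for n in ['scene','side']:
    im,K,W=snap(n); u=proj([.5995,.0466,.07],K,W)[0].astype(int); print(u)
    cv2.imwrite(f'pics/{n}7c.png',cv2.resize(im[u[1]-60:u[1]+60,u[0]-60:u[0]+60],None,fx=5,fy=5,interpolation=cv2.INTER_CUBIC))
E
```

```text
time: 8.4
ee_pos: [0.5968, 0.0506, 0.1134]
eef_rot: [0.041, 0.705, -0.041, 0.707]
ft_force: [0.4, 0.8, -0.9]
width: 0.0513
t 8.4 tcp [0.5968 0.0506 0.1134] yaw 83.39 tilt 0.14 j [-0.02  0.38 -0.17  1.68  0.07  1.09  1.24] F [ 0.41  0.85 -0.87] M [ 0.038 -0.022 -0.044] w 0.0513
tool shift cm [ 3.49 -0.37  0.3 ]
[295 232]
[246 225]
```

View pics/scene7c.png

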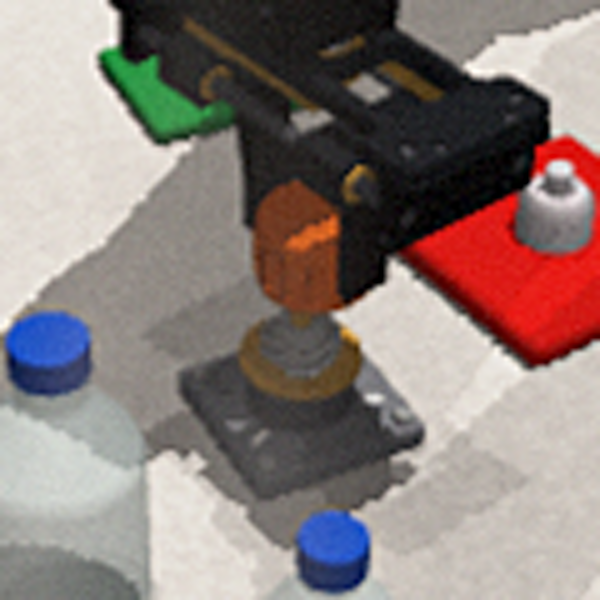

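View pics/side7c.png

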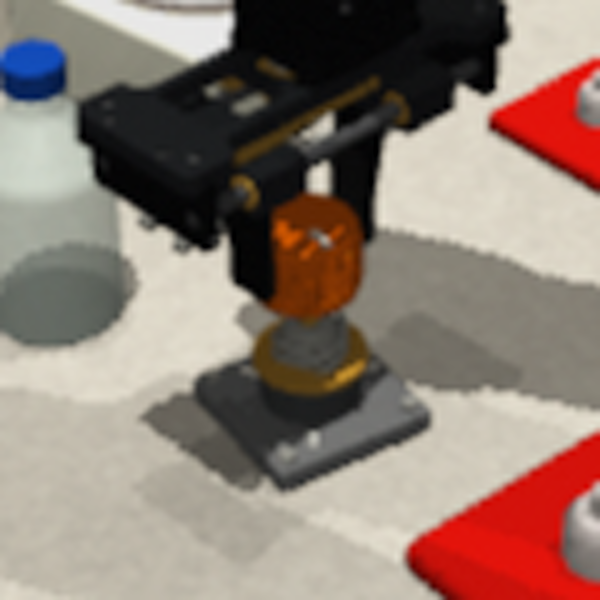

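The scene and side crops show the cap hanging just above the gauge, about 4 mm off, which agrees with the pose numbers. I'll correct laterally before going down.

```bash
python3 -m inch '[{"translation":[0,-0.37,0.3],"spin":0},{"translation":[0,0,0],"spin":0},{"translation":[0,0,0],"spin":0}]'
python3 - <<'E'
from h import *
T=pose(); to_tool(T,[.5995,.0466,.0785])
E
```

```text
time: 8.88
ee_pos: [0.6005, 0.0459, 0.1141]
eef_rot: [0.041, 0.705, -0.041, 0.707]
ft_force: [0.1, 0.4, -0.9]
width: 0.0508
t 8.88 tcp [0.6005 0.0459 0.1141] yaw 83.33 tilt 0.21 j [-0.02  0.38 -0.17  1.67  0.07  1.09  1.25] F [ 0.12  0.38 -0.94] M [ 0.075 -0.041 -0.01 ] w 0.0508
tool shift cm [ 3.56  0.06 -0.12]
```

```bash
python3 -m inch '[{"translation":[0.8,0.05,-0.1],"spin":0},{"translation":[0.7,0,0],"spin":0},{"translation":[0.7,0,0],"spin":0},{"translation":[0,0,0],"spin":0},{"translation":[0,0,0],"spin":0}]'
python3 - <<'E'
from h import *
for i in range(3): T=pose(); to_tool(T,[.5995,.0466,.0785])
E
```

```text
time: 9.5
ee_pos: [0.5991, 0.0465, 0.0898]
eef_rot: [0.041, 0.705, -0.041, 0.707]
ft_force: [-0.7, 0.9, -0.5]
width: 0.0508
t 9.5 tcp [0.5991 0.0465 0.0898] yaw 83.34 tilt 0.13 j [-0.02  0.41 -0.16  1.69  0.08  1.05  1.25] F [-0.72  0.93 -0.45] M [ 0.064  0.029 -0.029] w 0.0508
tool shift cm [1.13 0.01 0.03]
t 9.5 tcp [0.5991 0.0465 0.0898] yaw 83.34 tilt 0.13 j [-0.02  0.41 -0.16  1.69  0.08  1.05  1.25] F [-0.72  0.93 -0.45] M [ 0.064  0.029 -0.029] w 0.0508
tool shift cm [1.13 0.01 0.03]
t 9.5 tcp [0.5991 0.0465 0.0898] yaw 83.34 tilt 0.13 j [-0.02  0.41 -0.16  1.69  0.08  1.05  1.25] F [-0.72  0.93 -0.45] M [ 0.064  0.029 -0.029] w 0.0508
tool shift cm [1.13 0.01 0.03]
```

```bash
for i in 1; do :; done; python3 -m inch '[{"translation":[0.3,0,0],"spin":0},{"translation":[0.3,0,0],"spin":0},{"translation":[0,0,0],"spin":0},{"translation":[0,0,0],"spin":0}]'
```

```text
time: 10.0
ee_pos: [0.5994, 0.0467, 0.0838]
eef_rot: [0.041, 0.705, -0.041, 0.707]
ft_force: [0.6, 0.3, -0.6]
width: 0.0509
```

```bash
python3 -m inch '[{"translation":[0.2,0,0],"spin":0},{"translation":[0.2,0,0],"spin":0},{"translation":[0,0,0],"spin":0}]'
python3 - <<'E'
from h import *
T=pose(); to_tool(T,[.5995,.0466,.0785])
E
```

```text
time: 10.38
ee_pos: [0.5995, 0.0466, 0.0796]
eef_rot: [0.041, 0.705, -0.041, 0.707]
ft_force: [-0.2, 0.2, -1.2]
width: 0.0509
t 10.38 tcp [0.5995 0.0466 0.0796] yaw 83.34 tilt 0.19 j [-0.02  0.42 -0.16  1.7   0.08  1.03  1.24] F [-0.16  0.15 -1.21] M [ 0.083 -0.059  0.01 ] w 0.0509
tool shift cm [ 0.11  0.   -0.  ]
```

```bash
python3 -m inch '[{"translation":[0.1,0,0],"spin":0},{"translation":[0,0,0],"spin":0}]'
```

```text
time: 10.62
ee_pos: [0.5997, 0.0466, 0.0789]
eef_rot: [0.041, 0.705, -0.041, 0.707]
ft_force: [-0.3, -0.2, 0.4]
width: 0.0511
```

```bash
python3 -m inch '[{"translation":[0.1,0,0],"spin":0},{"translation":[0,0,0],"spin":0}]'
```

```text
time: 10.88
ee_pos: [0.6, 0.0466, 0.0787]
eef_rot: [0.041, 0.704, -0.041, 0.707]
ft_force: [-1.6, 0.1, 1.9]
width: 0.0509
```

```bash
python3 -m inch '[{"translation":[0.1,0,0],"spin":0},{"translation":[0,0,0],"spin":0}]'
```

```text
time: 11.12
ee_pos: [0.6001, 0.0466, 0.0786]
eef_rot: [0.041, 0.704, -0.041, 0.708]
ft_force: [-2.2, -1.2, 1.9]
width: 0.0508
```

Contact came at TCP z = 0.0787, so the rim is 8.7 mm above the collar, as predicted for 30° of lead-in. I'll now turn clockwise in short bursts with a light push.

```bash
python3 -m inch '[{"translation":[0.12,0,0],"spin":8},{"translation":[0.12,0,0],"spin":8},{"translation":[0.12,0,0],"spin":8}]'
python3 - <<'E'
from h import *
T=pose(); to_tool(T,[.5995,.0466,.0785])
E
```

```text
time: 11.5
ee_pos: [0.6025, 0.0458, 0.0771]
eef_rot: [0.192, 0.677, -0.19, 0.684]
ft_force: [-3.3, -2.6, 6.6]
width: 0.0508
t 11.5 tcp [0.6025 0.0458 0.0771] yaw 58.64 tilt 0.59 j [-0.08  0.42 -0.09  1.7   0.04  1.01  0.84] F [-3.33 -2.63  6.61] M [-0.77   0.799  0.137] w 0.0508
tool shift cm [-0.15 -0.09 -0.29]
```

```bash
python3 -m inch '[{"translation":[0.05,-0.08,-0.28],"spin":0},{"translation":[0.1,0,-0.05],"spin":5},{"translation":[0.1,0,-0.1],"spin":6},{"translation":[0.1,0,-0.1],"spin":6}]'
python3 - <<'E'
from h import *
T=pose(); to_tool(T,[.5993,.0466,.0785])
E
```

```text
time: 12.0
ee_pos: [0.6011, 0.0463, 0.0759]
eef_rot: [0.294, 0.638, -0.29, 0.65]
ft_force: [1.6, -2.4, 5.0]
width: 0.051
t 12.0 tcp [0.6011 0.0463 0.0759] yaw 41.26 tilt 1.07 j [-0.13  0.41 -0.03  1.72  0.02  1.    0.55] F [ 1.63 -2.39  4.96] M [-0.8   -0.285 -0.028] w 0.051
tool shift cm [-0.27 -0.11 -0.14]
```

```bash
python3 -m inch '[{"translation":[0.1,-0.1,-0.15],"spin":6},{"translation":[0.1,0,-0.05],"spin":6},{"translation":[0.1,0,-0.05],"spin":6},{"translation":[0.1,0,-0.05],"spin":6}]'
python3 - <<'E'
from h import *
T=pose(); to_tool(T,[.5993,.0466,.0785]); print(T[:3,0])
E
```

```text
time: 12.5
ee_pos: [0.6014, 0.045, 0.0743]
eef_rot: [0.426, 0.559, -0.418, 0.575]
ft_force: [-2.3, -3.2, 10.3]
width: 0.0508
t 12.5 tcp [0.6014 0.045  0.0743] yaw 16.69 tilt 1.48 j [-0.19  0.41  0.04  1.73 -0.01  0.98  0.15] F [-2.31 -3.18 10.33] M [-0.92   0.808  0.115] w 0.0508
tool shift cm [-0.43 -0.15 -0.21]
[ 0.0254 -0.0049 -0.9997]
```

```bash
python3 -m inch '[{"translation":[0.05,-0.12,-0.15],"spin":5},{"translation":[0.07,-0.05,-0.1],"spin":5}]'
python3 - <<'E'
from h import *
T=pose(); to_tool(T,[.5993,.0466,.0785]); print(T[:3,0])
E
```

```text
time: 12.75
ee_pos: [0.6004, 0.0454, 0.0742]
eef_rot: [0.476, 0.518, -0.466, 0.536]
ft_force: [-2.0, -2.3, 7.3]
width: 0.0508
t 12.75 tcp [0.6004 0.0454 0.0742] yaw 6.44 tilt 1.67 j [-0.22  0.4   0.07  1.73 -0.02  0.98 -0.03] F [-2.02 -2.32  7.27] M [-0.566  0.299 -0.022] w 0.0508
tool shift cm [-0.43 -0.08 -0.13]
[ 0.0285 -0.0063 -0.9996]
```

```bash
python3 -m inch '[{"translation":[0.1,-0.05,-0.1],"spin":5},{"translation":[0.1,-0.05,-0.1],"spin":5}]'
python3 - <<'E'
from h import *
T=pose(); to_tool(T,[.5993,.0466,.0785]); print(T[:3,0])
E
```

```text
time: 13.0
ee_pos: [0.6004, 0.0456, 0.0741]
eef_rot: [0.523, 0.473, -0.51, 0.493]
ft_force: [-2.8, -3.3, 12.0]
width: 0.0506
t 13.0 tcp [0.6004 0.0456 0.0741] yaw -3.81 tilt 1.85 j [-0.25  0.4   0.11  1.74 -0.04  0.97 -0.2 ] F [-2.8  -3.27 11.98] M [-0.798  0.731  0.014] w 0.0506
tool shift cm [-0.45 -0.1  -0.09]
[ 0.0313 -0.0078 -0.9995]
```

The sinking has stopped at z = 0.0741, 4.6 mm down after about 67°, while the last 20° gave almost none. I'll hold a light push and check that the cap really turned with the gripper.

```bash
python3 -m inch '[{"translation":[0.1,-0.05,-0.08],"spin":0},{"translation":[0.1,0,0],"spin":0},{"translation":[0.1,0,0],"spin":0}]'
python3 - <<'E'
from h import *
T=pose(); capmeas2(T[2,3]+.006,'wrist8'); to_tool(T,[.5993,.0466,.0785])
for n in ['scene','side']:
    im,K,W=snap(n); u=proj([.5995,.0466,.06],K,W)[0].astype(int)
    cv2.imwrite(f'pics/{n}8c.png',cv2.resize(im[u[1]-50:u[1]+50,u[0]-60:u[0]+60],None,fx=6,fy=6,interpolation=cv2.INTER_CUBIC))
E
```

```text
time: 13.38
ee_pos: [0.6004, 0.0455, 0.0741]
eef_rot: [0.522, 0.473, -0.509, 0.494]
ft_force: [-6.0, -0.1, 13.5]
width: 0.051
t 13.38 tcp [0.6004 0.0455 0.0741] yaw -3.69 tilt 1.93 j [-0.25  0.4   0.11  1.74 -0.03  0.97 -0.19] F [-6.02 -0.13 13.47] M [-0.139  1.39  -0.048] w 0.051
px (278.6154479980469, 269.7396545410156) size (114.72549438476562, 141.42776489257812) cap [0.6012 0.0546 0.0801] bar: centre dir 64.71343620002501 axis 75.1352368367649 r 0.0082171892084562 n 325 cam [0.6008 0.1197 0.218 ]
tool shift cm [-0.45 -0.1  -0.1 ]
```

View pics/wrist8.png

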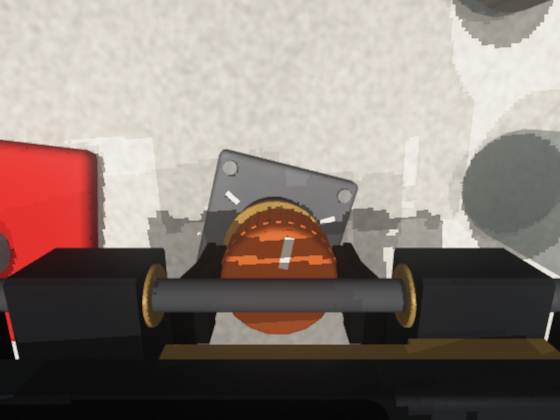

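View pics/scene8c.png

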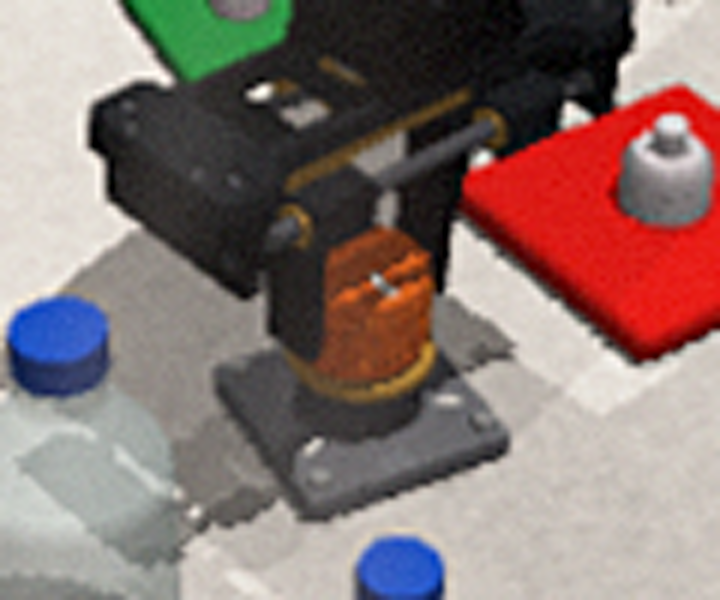

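View pics/side8c.png

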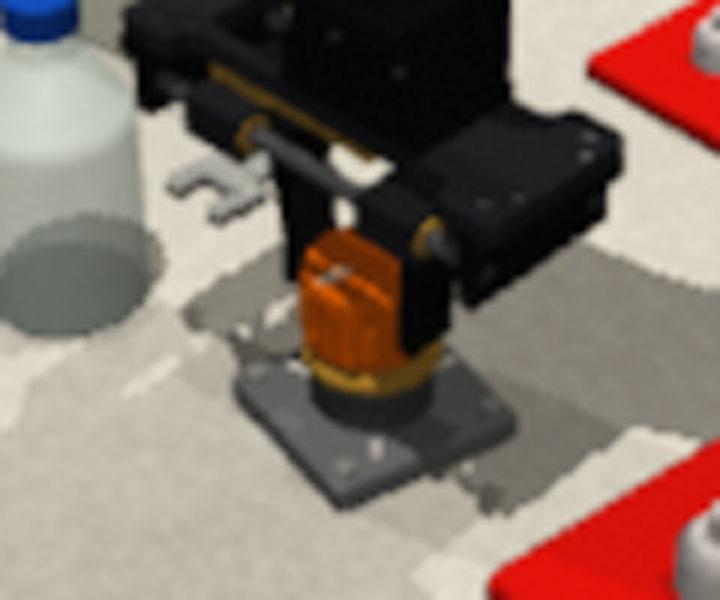

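The bar axis reads 75°, so the cap turned 87° with the gripper without slipping. Its centre sits 22 mm above the collar, against 18 mm for home, and it no longer sinks at 12 N. It has stopped about 4 mm short, so the insert is faulty and it goes to the red 90 mm plate. Now I'll unscrew it.

```bash
python3 -m inch '[{"translation":[0,-0.03,-0.03],"spin":-6},{"translation":[-0.03,0,0],"spin":-7},{"translation":[-0.05,0,0.05],"spin":-7},{"translation":[-0.05,0,0.05],"spin":-7}]'
python3 - <<'E'
from h import *
T=pose(); to_tool(T,[.5995,.0466,.0785])
E
```

```text
time: 14.02
ee_pos: [0.5988, 0.0462, 0.0745]
eef_rot: [0.386, 0.584, -0.379, 0.605]
ft_force: [-1.5, 1.3, 1.2]
width: 0.051
t 14.03 tcp [0.5988 0.0462 0.0745] yaw 24.52 tilt 1.79 j [-0.17  0.4   0.02  1.74  0.01  0.98  0.27] F [-1.48  1.35  1.16] M [ 0.288  0.152 -0.011] w 0.051
tool shift cm [-0.39  0.09 -0.  ]
```

```bash
python3 -m inch '[{"translation":[-0.06,0.05,0.05],"spin":-8},{"translation":[-0.06,0,0.05],"spin":-8},{"translation":[-0.06,0,0.05],"spin":-8}]'
python3 - <<'E'
from h import *
T=pose(); to_tool(T,[.5995,.0466,.0785])
E
```

```text
time: 14.4
ee_pos: [0.5988, 0.0466, 0.076]
eef_rot: [0.246, 0.654, -0.243, 0.674]
ft_force: [-2.3, 0.4, 4.4]
width: 0.0507
t 14.4 tcp [0.5988 0.0466 0.076 ] yaw 49.63 tilt 1.65 j [-0.11  0.4  -0.06  1.73  0.04  0.99  0.68] F [-2.3   0.4   4.41] M [ 0.116  0.539 -0.105] w 0.0507
tool shift cm [-0.25  0.05  0.06]
```

```bash
python3 -m inch '[{"translation":[-0.07,0.05,0.08],"spin":-8},{"translation":[-0.07,0,0.05],"spin":-8},{"translation":[-0.07,0,0.05],"spin":-8},{"translation":[-0.07,0,0.05],"spin":-8}]'
python3 - <<'E'
from h import *
T=pose(); to_tool(T,[.5995,.0466,.0785])
E
```

```text
time: 14.9
ee_pos: [0.5993, 0.0467, 0.0784]
eef_rot: [0.041, 0.697, -0.044, 0.715]
ft_force: [-2.6, 0.7, 3.5]
width: 0.0507
t 14.9 tcp [0.5993 0.0467 0.0784] yaw 83.07 tilt 1.46 j [-0.03  0.41 -0.16  1.72  0.09  1.    1.23] F [-2.61  0.66  3.46] M [ 0.059  0.436 -0.066] w 0.0507
tool shift cm [-0.01 -0.01  0.02]
```

Back at the entry angle, z = 0.0784. Lifting gently, then checking the force.

```bash
python3 -m inch '[{"translation":[-0.2,0,0],"spin":0},{"translation":[-0.2,0,0],"spin":0},{"translation":[-0.3,0,0],"spin":0}]'
```

```text
time: 15.28
ee_pos: [0.5984, 0.0469, 0.0847]
eef_rot: [0.043, 0.697, -0.045, 0.714]
ft_force: [0.1, 0.3, -0.3]
width: 0.0513
```

```bash
python3 -m inch '[{"translation":[-0.6,0,0],"spin":0},{"translation":[-1.2,0,0],"spin":0},{"translation":[-2,0,0],"spin":0},{"translation":[-2.5,0,0],"spin":0},{"translation":[0,0,0],"spin":0},{"translation":[0,0,0],"spin":0}]'
python3 - <<'E'
from h import *
T=pose(); to_tool(T,[.627,-.235,.14]); print(T[:3,0])
for n in ['scene','side']: im,K,W=snap(n,n+'9')
E
```

```text
time: 16.02
ee_pos: [0.5971, 0.0475, 0.1523]
eef_rot: [0.044, 0.697, -0.046, 0.715]
ft_force: [-0.5, 0.3, -1.4]
width: 0.0509
t 16.02 tcp [0.5971 0.0475 0.1523] yaw 82.75 tilt 1.46 j [-0.03  0.33 -0.16  1.66  0.07  1.14  1.24] F [-0.48  0.27 -1.41] M [ 0.148 -0.003 -0.043] w 0.0509
tool shift cm [  1.43 -27.64   6.5 ]
[ 0.0251 -0.0046 -0.9997]
```

View pics/scene9.png

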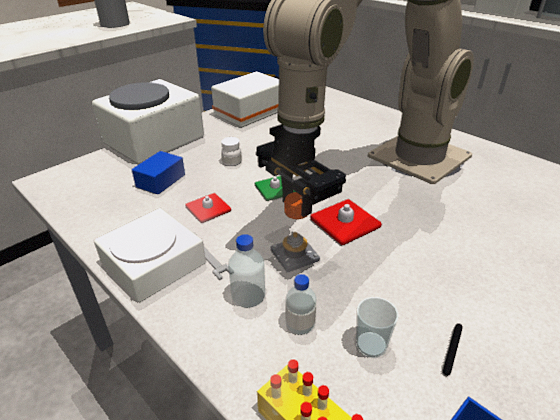

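```bash
python3 - <<'E'
from h import *
for n,pts in {'scene':[(157,172,.03),(231,152,.035),(150,250,.08),(208,207,.012)],'side':[(342,152,.03),(397,183,.035),(228,160,.08),(306,189,.012)]}.items():
    m=optics.camera_model(n)
    for u,v,z in pts: print(n,cast([u,v],m['camera_matrix'],m['world_from_camera'],z)[0])
im=cv2.imread('pics/scene0.png');m=optics.camera_model('scene')
# refine small red plate corners from the views
for n in('scene','side'):
    im=cv2.imread(f'pics/{n}9.png');m=optics.camera_model(n)
    mk,cs=hsv(im,(0,120,60),(6,255,255),150); mk2,cs2=hsv(im,(172,120,60),(180,255,255),1)
    for c in cs[:3]:
        b=cv2.boundingRect(c); e=cv2.approxPolyDP(cv2.convexHull(c),0.05*cv2.arcLength(c,True),True)[:,0]
        P=cast(e,m['camera_matrix'],m['world_from_camera'],.012); print(n,b,P[:,:2].tolist(),P.mean(0))
E
```

```text
scene [ 0.647  -0.4494  0.03  ]
scene [ 0.4315 -0.3835  0.035 ]
scene [ 0.8602 -0.1151  0.08  ]
scene [ 0.6335 -0.2328  0.012 ]
side [ 0.6384 -0.4462  0.03  ]
side [ 0.4271 -0.3881  0.035 ]
side [ 0.8172 -0.134   0.08  ]
side [ 0.6239 -0.2362  0.012 ]
scene (311, 199, 71, 46) [[0.35119408894715387, -0.0006105399797337041], [0.37841268774430514, 0.12253902817030643], [0.5033232144794235, 0.10287850507474916], [0.46845932217603836, -0.024986597709047542]] [0.4253 0.05   0.012 ]
scene (186, 193, 45, 28) [[0.6016619734435023, -0.1824332728872341], [0.6808538106334239, -0.20255023962676555], [0.665987052905571, -0.2842137826678979], [0.5830149720082651, -0.2732316292292505]] [ 0.6329 -0.2356  0.012 ]
side (267, 251, 79, 58) [[0.47161996919124954, -0.02546359982243329], [0.3495079085043366, 0.008823167014423206], [0.3764851759410077, 0.12679505571513483], [0.496991287014964, 0.09777719931097528]] [0.4237 0.052  0.012 ]
side (284, 177, 44, 27) [[0.6743753868357218, -0.20205709492954138], [0.6589470273469688, -0.2865864374846224], [0.5757983242881931, -0.2685123952455325], [0.5859506525646468, -0.18162599990745687]] [ 0.6238 -0.2347  0.012 ]
```

```bash
python3 -m inch '[{"translation":[-0.5,-3.5,0],"spin":0},{"translation":[0,-4,1.5],"spin":0},{"translation":[0,-4,2],"spin":0},{"translation":[0,-4,2.5],"spin":0},{"translation":[0,-4,2.5],"spin":0},{"translation":[0,-4,2.5],"spin":0},{"translation":[0,-4,2.5],"spin":0},{"translation":[0,0,0],"spin":0},{"translation":[0,0,0],"spin":0},{"translation":[0,0,0],"spin":0}]'
python3 - <<'E'
from h import *
T=pose(); im,K,W=snap('wrist','wrist10')
E
```

```text
time: 17.38
ee_pos: [0.696, -0.248, 0.1502]
eef_rot: [0.043, 0.702, -0.043, 0.71]
ft_force: [-0.2, 0.4, -0.3]
width: 0.051
t 17.38 tcp [ 0.696  -0.248   0.1502] yaw 83.02 tilt 0.68 j [ 0.3   0.63 -0.03  1.23  0.02  1.28  1.72] F [-0.23  0.4  -0.32] M [ 0.115 -0.017 -0.044] w 0.051
```

View pics/wrist10.png

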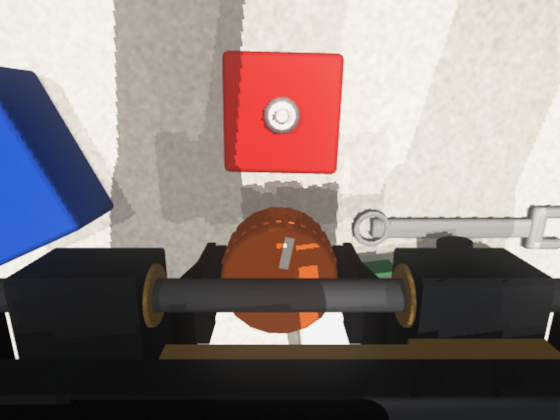

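The post is at (282,115), near the middle of the red plate and almost straight under the camera.

```bash
python3 - <<'E'
from h import *
T=pose(); im,K,W=snap('wrist')
sub=im.copy(); sub[190:]=0
m,cs=hsv(sub,(0,170,60),(5,255,255),500); c=cs[0]
e=cv2.approxPolyDP(cv2.convexHull(c),0.04*cv2.arcLength(c,True),True)[:,0]; P=cast(e,K,W,.012)
print(P[:,:2],'edges',np.linalg.norm(P-np.roll(P,1,0),axis=1),'mid',P.mean(0))
# post hole inside the red
g=np.zeros_like(m); cv2.drawContours(g,[c],-1,255,-1); hole=cv2.morphologyEx(cv2.bitwise_and(g,255-m),cv2.MORPH_OPEN,np.ones((5,5)))
n,l,st,ce=cv2.connectedComponentsWithStats(hole)
for k in range(1,n):
    if st[k,4]>100: print('hole',ce[k],st[k],cast(ce[k],K,W,.025)[0],cast(ce[k],K,W,.03)[0])
print('tip',cast([282,115],K,W,.039)[0],'cam',W[:3,3])
E
```

```text
t 17.43 tcp [ 0.6961 -0.2475  0.1503] yaw 83.05 tilt 0.68 j [ 0.3   0.63 -0.03  1.23  0.02  1.28  1.72] F [-0.55  0.95 -0.39] M [0.125 0.019 0.003] w 0.0512
[[ 0.5813 -0.2716]
 [ 0.5929 -0.1932]
 [ 0.6777 -0.2015]
 [ 0.6643 -0.2852]] edges [0.0841 0.0793 0.0853 0.0848] mid [ 0.629  -0.2378  0.012 ]
hole [280.6244 114.7511] [ 263   96   37   38 1113] [ 0.6296 -0.2368  0.025 ] [ 0.6295 -0.2368  0.03  ]
tip [ 0.6296 -0.2359  0.039 ] cam [ 0.6235 -0.2374  0.2939]
```

```bash
python3 -m inch '[{"translation":[0.5,0.1,-2],"spin":0},{"translation":[1,0.1,-2.5],"spin":0},{"translation":[1.5,0,-2.2],"spin":0},{"translation":[1,0,0],"spin":0},{"translation":[0.5,0,0],"spin":0},{"translation":[0,0,0],"spin":0},{"translation":[0,0,0],"spin":0}]'
python3 - <<'E'
from h import *
T=pose(); to_tool(T,[.630,-.2366,.085])
E
```

```text
time: 18.35
ee_pos: [0.6318, -0.2328, 0.106]
eef_rot: [0.04, 0.7, -0.041, 0.712]
ft_force: [-0.3, 0.0, -0.8]
width: 0.0508
t 18.35 tcp [ 0.6318 -0.2328  0.106 ] yaw 83.42 tilt 1.0 j [ 0.32  0.52 -0.04  1.49  0.02  1.12  1.73] F [-0.31  0.03 -0.75] M [0.107 0.01  0.001] w 0.0508
tool shift cm [ 2.1  -0.4  -0.17]
```

```bash
python3 -m inch '[{"translation":[0.7,-0.35,-0.15],"spin":0},{"translation":[0.7,0,0],"spin":0},{"translation":[0.6,0,0],"spin":0},{"translation":[0,0,0],"spin":0},{"translation":[0,0,0],"spin":0}]'
python3 - <<'E'
from h import *
T=pose(); to_tool(T,[.630,-.2366,.046])
for n in ['scene','side']:
    im,K,W=snap(n); u=proj([.63,-.2366,.05],K,W)[0].astype(int)
    cv2.imwrite(f'pics/{n}11c.png',cv2.resize(im[u[1]-50:u[1]+50,u[0]-60:u[0]+60],None,fx=6,fy=6,interpolation=cv2.INTER_CUBIC))
E
```

```text
time: 18.98
ee_pos: [0.6305, -0.2365, 0.0845]
eef_rot: [0.04, 0.7, -0.041, 0.712]
ft_force: [-0.6, -0.2, -0.4]
width: 0.0511
t 18.98 tcp [ 0.6305 -0.2365  0.0845] yaw 83.42 tilt 1.01 j [ 0.32  0.54 -0.04  1.5   0.02  1.08  1.73] F [-0.58 -0.24 -0.38] M [ 0.103 -0.002  0.011] w 0.0511
tool shift cm [ 3.85 -0.02 -0.12]
```

View pics/side11c.png

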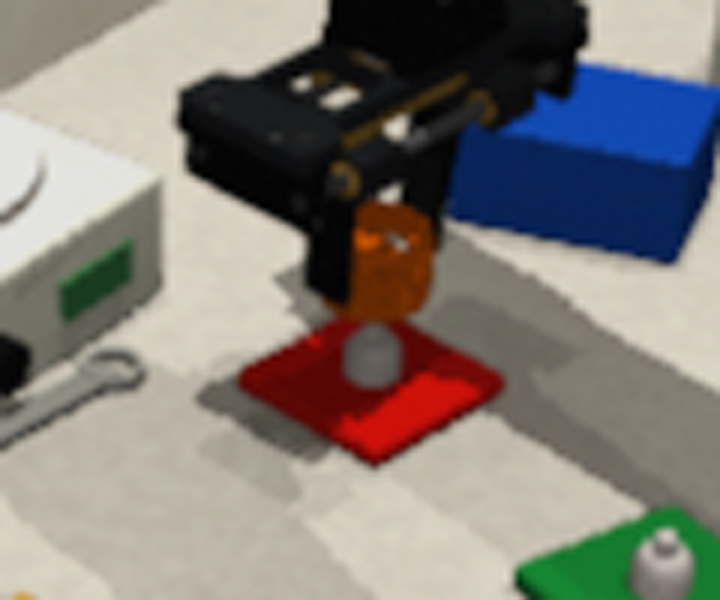

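View pics/scene11c.png

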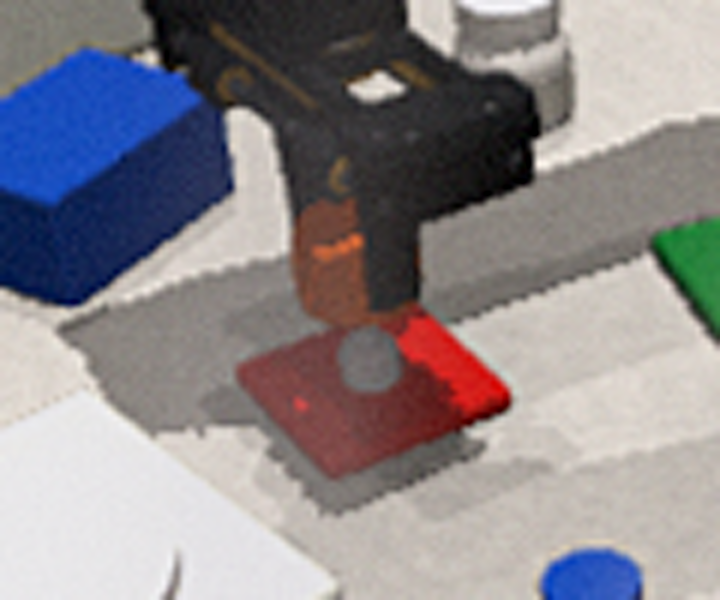

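Both crops show the cap centred above the post. Descending with force checks.

```bash
python3 -m inch '[{"translation":[0.5,0,-0.06],"spin":0},{"translation":[0.5,0,0],"spin":0},{"translation":[0.4,0,-0.02],"spin":0},{"translation":[0,0,0],"spin":0}]'
python3 - <<'E'
from h import *
T=pose(); to_tool(T,[.630,-.2366,.046])
E
```

```text
time: 19.58
ee_pos: [0.63, -0.2364, 0.0697]
eef_rot: [0.04, 0.7, -0.041, 0.712]
ft_force: [0.0, 0.4, 0.0]
width: 0.0514
t 19.57 tcp [ 0.63   -0.2364  0.0697] yaw 83.42 tilt 1.02 j [ 0.32  0.55 -0.04  1.52  0.02  1.05  1.73] F [0.01 0.37 0.03] M [ 0.133 -0.032  0.038] w 0.0514
tool shift cm [ 2.37 -0.02 -0.04]
```

```bash
python3 -m inch '[{"translation":[0.3,0,-0.02],"spin":0},{"translation":[0.3,0,0],"spin":0},{"translation":[0.3,0,-0.02],"spin":0},{"translation":[0,0,0],"spin":0}]'
python3 - <<'E'
from h import *
T=pose(); to_tool(T,[.630,-.2366,.046])
E
```

```text
time: 20.08
ee_pos: [0.6298, -0.2364, 0.0601]
eef_rot: [0.04, 0.7, -0.041, 0.712]
ft_force: [-1.0, -0.8, 0.3]
width: 0.0507
t 20.07 tcp [ 0.6298 -0.2364  0.0601] yaw 83.41 tilt 1.03 j [ 0.32  0.56 -0.04  1.52  0.02  1.04  1.73] F [-0.96 -0.75  0.3 ] M [ 0.085  0.022 -0.028] w 0.0507
tool shift cm [ 1.41 -0.01 -0.  ]
```

```bash
python3 -m inch '[{"translation":[0.25,0,0],"spin":0},{"translation":[0.25,0,0],"spin":0},{"translation":[0.2,0,0],"spin":0},{"translation":[0,0,0],"spin":0}]'
python3 - <<'E'
from h import *
T=pose(); to_tool(T,[.630,-.2366,.046])
E
```

```text
time: 20.58
ee_pos: [0.63, -0.2364, 0.0527]
eef_rot: [0.04, 0.7, -0.041, 0.712]
ft_force: [0.3, -0.2, -1.6]
width: 0.0511
t 20.57 tcp [ 0.63   -0.2364  0.0527] yaw 83.42 tilt 1.04 j [ 0.32  0.57 -0.04  1.53  0.02  1.02  1.73] F [ 0.27 -0.23 -1.56] M [ 0.086 -0.015 -0.007] w 0.0511
tool shift cm [ 0.67 -0.02 -0.01]
```

Sliding over the post freely. Going on to contact, expected near z = 0.046.

```bash
python3 -m inch '[{"translation":[0.2,0,0],"spin":0},{"translation":[0.2,0,0],"spin":0},{"translation":[0.15,0,0],"spin":0},{"translation":[0,0,0],"spin":0}]'
```

```text
time: 21.08
ee_pos: [0.6301, -0.2365, 0.0469]
eef_rot: [0.04, 0.699, -0.041, 0.712]
ft_force: [0.4, 0.5, -0.5]
width: 0.0512
```

```bash
python3 -m inch '[{"translation":[0.1,0,0],"spin":0},{"translation":[0.1,0,0],"spin":0}]'
```

```text
time: 21.32
ee_pos: [0.6305, -0.2366, 0.0462]
eef_rot: [0.04, 0.699, -0.041, 0.713]
ft_force: [-5.2, 1.6, 10.2]
width: 0.0512
```

```bash
python3 -m inch '[{"translation":[0.1,0,0],"spin":0},{"translation":[0.1,0,0],"spin":0}]'
```

```text
time: 21.58
ee_pos: [0.6305, -0.2366, 0.0462]
eef_rot: [0.04, 0.699, -0.041, 0.713]
ft_force: [-5.0, 1.9, 7.8]
width: 0.0504
```

The cap rests at TCP z = 0.0462, so its centre is about 34 mm up. That is the height for a faulty cap and confirms the verdict. Releasing.

```bash
python3 -m inch '[{"translation":[0,0,0],"spin":0},{"translation":[0,0,0],"spin":0},{"translation":[0,0,0],"spin":0},{"translation":[0,0,0],"spin":0},{"translation":[0,0,0],"spin":0},{"translation":[0,0,0],"spin":0}]' 0
python3 - <<'E'
from h import *
pose()
E
```

```text
time: 22.32
ee_pos: [0.6307, -0.2367, 0.0463]
eef_rot: [0.04, 0.699, -0.041, 0.713]
ft_force: [0.2, -0.3, -0.9]
width: 0.0868
t 22.32 tcp [ 0.6307 -0.2367  0.0463] yaw 83.4 tilt 1.13 j [ 0.32  0.58 -0.04  1.53  0.02  1.01  1.73] F [ 0.25 -0.33 -0.93] M [ 0.115 -0.074  0.012] w 0.0868
```

```bash
python3 -m inch '[{"translation":[-1,0,0],"spin":0},{"translation":[-2,0,0],"spin":0},{"translation":[-3,0,0],"spin":0},{"translation":[-4,0,0],"spin":0},{"translation":[-3,0,2],"spin":0},{"translation":[0,0,3],"spin":0},{"translation":[0,0,2],"spin":0},{"translation":[0,0,0],"spin":0},{"translation":[0,0,0],"spin":0},{"translation":[0,0,0],"spin":0}]'
python3 - <<'E'
from h import *
pose(); P,im=capmeas2(.052,'wrist12')
for n in ['scene','side']:
    im,K,W=snap(n,n+'12'); u=proj([.63,-.2366,.03],K,W)[0].astype(int)
    cv2.imwrite(f'pics/{n}12c.png',cv2.resize(im[u[1]-50:u[1]+50,u[0]-60:u[0]+60],None,fx=6,fy=6,interpolation=cv2.INTER_CUBIC))
E
```

```text
time: 23.58
ee_pos: [0.6992, -0.2455, 0.1966]
eef_rot: [0.04, 0.695, -0.042, 0.716]
ft_force: [-1.6, 0.6, -0.3]
width: 0.087
t 23.57 tcp [ 0.6992 -0.2455  0.1966] yaw 83.34 tilt 1.73 j [ 0.3   0.59 -0.03  1.18  0.02  1.34  1.72] F [-1.63  0.59 -0.32] M [ 0.104 -0.038 -0.006] w 0.087
px (280.3745422363281, 106.74822235107422) size (67.47118377685547, 69.73743438720703) cap [ 0.6297 -0.2352  0.052 ] bar: centre dir 160.91208315512512 axis 161.95149982262257 r 0.014046675624106891 n 121 cam [ 0.624  -0.2353  0.3388]
```

View pics/side12c.png

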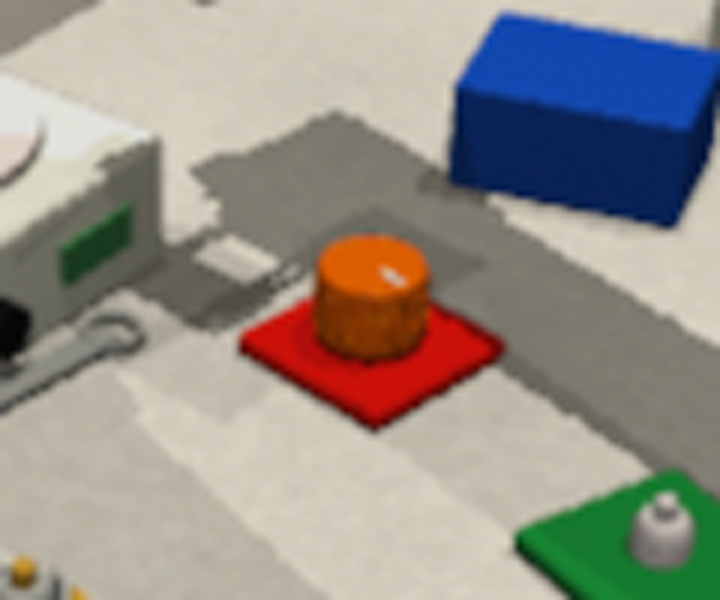

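View pics/wrist12.png

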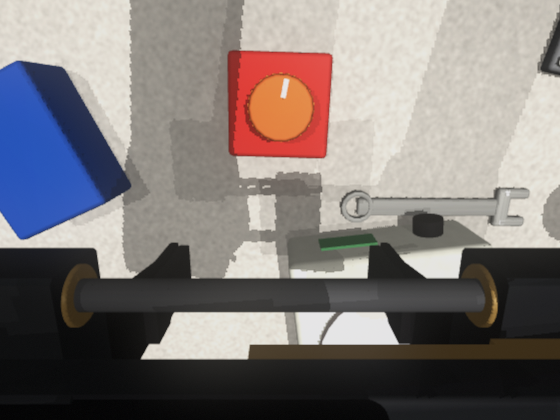

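View pics/scene12.png

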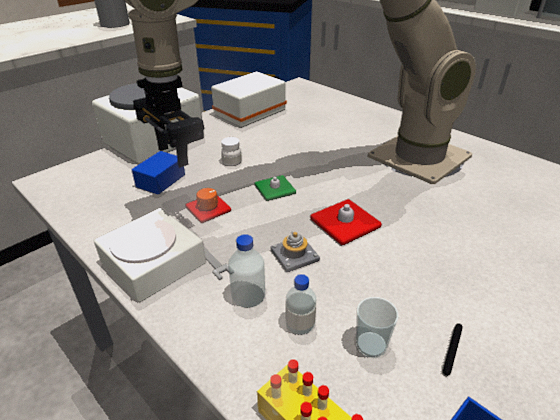

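The cap stands upright and centred on the small red plate's post: (280,107) in the wrist view, giving (0.6297,-0.2352) against the post at (0.6295,-0.2367). Everything else is where it was and the gripper is clear, so I'm handing in.

```bash
python3 -c "
from bench import close_job
print(close_job())"
```

```text
the job is handed in; nothing more can be done
None
```

The orange cap is faulty: it stopped about 4 mm short on the gauge, so I stood it over the post on the 90 mm red plate and handed the job in.

- **Gauge check:** With the lugs about 30° before the thread starts, the cap first touched with its rim 8.7 mm above the collar. It sank 4.6 mm over about 67° of clockwise turn. The next 20° gave almost no further sinking, at a push of 7–14 N. The cap's centre ended about 22 mm above the collar, where a sound cap would reach 18 mm. The white bar showed it had turned with the gripper and not slipped.
- **Unscrewing and placing:** I turned it back off at the same lead and lifted it clear without resistance. On the red plate's post it came to rest with its centre about 34 mm above the bench, the height given for a faulty cap.
- **Last checks:** In the last pictures the cap stands upright and released, about 1.5 mm from the measured post centre. The other objects look unmoved and the gripper is clear. The clock stood at about 24 s of the 72 s allowed.

**Doubtful readings:**
- The tool drifted up to 3 mm sideways and tilted up to 1.9° while screwing, with side forces of up to 6 N.
- The red plate's edges measured 79–85 mm instead of 90. The gauge base and green plate also measured a little small. The other red plate measured 120 mm, so I am confident the cap is on the right one.

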